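Feed end caps through the hopper and hold the cam gate open

ROBOT

A 6-joint arm with a two-finger parallel gripper is mounted at the origin on the work surface. World frame = base frame: x ahead of the robot, y to its left, z up, the work surface at z = 0. Lengths are in m, angles in degrees, forces in N, time in s.
With the tool pointing down it reaches from about 0.25 to 0.725 m from the base axis. Payload 9.7 kg.
Tool frame: the origin (TCP) lies midway between the tips of the shut fingers; the grasp point (between the pads) lies 19 mm behind it; z points along the fingers, y is the line along which they close (so a half turn about z gives the same grasp; the last joint's range is limited). The gripper opens to 85 mm and grips with 20 to 120 N. Pads are 22 mm wide; open, the fingers measure 114 mm over their backs; the gripper's body (76 mm by 85 mm) begins 54 mm behind the grasp point. The pads swing forward as they close: fully open they stand 13 mm farther back than shut.
Start: joints at [-74.485, 4.979, 10.078, 95.1, 0, 90], TCP at [0.147, -0.53, 0.231] pointing down, gripper open.
Joint ranges: [-179.16, 179.16], [-48.56, 103.87], [-65.8, 70.77], [-126.05, 130.52], [-82.76, 87.17], [-180, 180]. Speed limits (degrees/s): [127.2, 127.2, 147.25, 180, 180, 180].

INTERFACE

Orientations are given as [roll, pitch, yaw] about the fixed x, y, z axes, in that order (R = Rz(yaw) Ry(pitch) Rx(roll)).
In Python, from workcell import * gives the robot as it stands.
- The arm moves only by the tool servo_tool, never from a script. Its argument "moves" is a list of rows, each a list of 4 numbers: the shift along the world's x, y, z in cm, then the turn about the world's z in rad. A call has 1 to 20 rows; each row is the pose to reach, as a shift and turn from the pose commanded when the call began; what a row does not reach only later rows make up. A row lasts 1/12 s, in which the tool goes at most 41.7 mm and 7.16 degrees, less where a joint would pass 70% of its speed; a pose out of reach is approached as far as the arm can. A call with a gripper value outside its range is refused whole. "claw" is the closure, from 0 (fully open) to 1 (shut), set as the call begins (left out, the last holds). The fingers move at their own pace and stop on an object; "force" is the grip in N (left out, the last holds). Time passes only in rows, so rows that repeat a pose let the fingers close. It gives the time, the measured TCP pose, the force, the opening and the grip force at its end, in the units of the state.
- get_obs(): the state, without advancing time (a new reading comes with each control period).
- camera(name): name is "scene" or "top" or "wrist"; returns the picture (400x640x3 uint8, red, green, blue); there is no depth.
- get_calibration(name): a dict with "fx", "fy", "cx", "cy" (pixels), "rvec" (rotation vector, rad) and "tvec" (3), from world to camera coordinates, as OpenCV has them; the wrist camera has in their place "tool_from_camera" (4x4, takes a point from camera to tool coordinates, whose origin is the TCP and whose axes are the flange's). Camera axes: x right, y down, z forward; pixel columns grow to the right and rows downward; lengths in m; the calibration is good to about 2 mm. The wrist camera is an equidistant fisheye: a pixel r from the principal point sees the ray r / f radians off the axis. A picture is of the moment at which its call begins: read the wrist's pose just before it. get_calibration takes no time and is no camera call.
- job_done(): hands the job in; it is judged then, once.
The state is a dict: "time": time; "q": joint angles; "qd": joint speeds; "joint_efforts": joint torques, N m; "ee_pos": TCP position; "tcp_rot": TCP orientation; "wrist_force": force on the tool from outside, world axes, zero at the start; "torque": the same for the moment, N m; "opening": finger opening in m; "grasp_force": force on a finger pad.
Only numpy, scipy, OpenCV 4.12 (cv2) and the standard library are available. Lean on these libraries where they do the work, as an engineer would, in place of code of your own. Each camera call takes 0.05 s, during which the arm holds its last target. There are 200 camera calls.

TASK

Tip the four brass end caps out of the loose tray into the open top of the feeder's hopper while its gate is shut, and set the empty tray back down upright on the table. Then turn the feeder's cam lever up to its highest lift point, where the lever stands straight up and the gate is fully raised, so that all the caps run down into the bin, and finish while still holding the lever there by its handle (let go, it springs back; past the top the gate comes down again). Leave the other things on the table where they are.

Things in the scene. Friction and masses are not known exactly. Their poses are not given: they have to be found in the camera images.
- tray: loose aluminium tray, 120 long (x), 80 wide (y), walls 30 high, floor 4, with a wooden bridge handle over its middle: a square 14 x 14 bar along the tray's y, 86 long, centre 68 above the underside, 57 clear beneath. The -x end is open (spout), the other sides walled. Origin: centre of the underside, z up. About 0.16 kg empty, nearly balanced under the bar
- tray_grip (a point): centre of the tray's handle bar, 68 above the underside; axes as the tray
- tray_lip (a point): middle of the tray's open (spout) edge, at floor height, 60 in the tray's -x from its centre
- cap0: brass end cap, stubby cylinder 22 across, 18 high, 30 g; origin: centre of its underside; starts standing in the middle and rear of the tray, and slides when the tray is tilted past about 20 degrees (40 empties it)
- cap1: second end cap, same
- cap2: third end cap, same
- cap3: fourth end cap, same
- feeder: fixed feeder: hopper open on top, clear sides, inside x -70..70, y -60..74 in its frame, rim 200 above the table; steel floor slopes down 35 degrees towards its -y (184 high at the back, 92 at the gate), on down a chute to the bin. Gate flange (204 high, rising to 238) and cam lie at y -60..-150. Origin: table height, under the hopper's middle
- hopper_mouth (a point): centre of the hopper's open top, 200 above the table; axes as the feeder
- gate (a joint): height in m by which the steel gate at the hopper's -y side is raised: 0 shut, 0.0334 at the cam's highest lift
- cam_angle (a joint): angle (rad) of the cam lever about the feeder's x axis: 0 at rest, leaning 1.31 (75 degrees) from upright towards the feeder's -y; 1.31 upright, the highest lift; stop at 1.85. Gate lift = 0.045 (cos(1.31 - angle) - 0.26) m. A spring (0.07 Nm at rest, 0.23 Nm upright: 2.5 N at the handle) and the gate's 1 N weight drive it back to 0
- cam_lever: the cam lever: steel arm on the cam shaft at the feeder's +x side, ending in a black round handle, diameter 14, 58 long, along the feeder's x, projecting from the arm to the feeder's +x. Origin: on the shaft axis above the chute's middle, 178 above the table
- lever_grip (a point): grip point on the handle's axis, 34 outward from the lever arm, 24 from the free end; moves on a circle of radius 90 about lever_hinge
- lever_hinge (a point): point on the cam shaft's axis in the handle's plane, 178 above the table; axes as the feeder, does not turn with the lever
- bin: grey open plastic bin under the chute at the feeder's -y side, fixed, 190 (x) x 160 (y) x 48 high, wall and floor 4; origin centre of its underside; axes as the feeder
- tin: bystander, flat closed tin 150 x 95 x 24
- bobbin_a: bystander, empty wooden bobbin, 40 across, 42 high, standing close to the feeder's +x side
- bobbin_b: bystander, empty dark wooden bobbin, 40 across, 42 high
- jar: bystander, glass jar 56 across, 70 high
- glue: bystander, white bottle 36 across, 110 high
- pliers: bystander, pliers lying flat, about 150 long
- findings_box: bystander, open white divided box 100 x 140 x 35
There are look-alikes about, which are no part of the job. There is more than one size of the tray; the job needs the smallest.

How it is judged:
By the outcome, as a careful person would: the job done as asked, in the order asked, and still so for the second after the job is handed in, while the arm keeps its last pose, push and grip.
It also fails if it takes over 67 s, if anything falls off the work surface, if the arm or the gripper's body presses on something with over 40 N, if the wrist force passes 120 N, or if a joint passes its speed limit or range.

## Working session

There is one attempt and no reset: what is moved stays moved. The work goes in short steps, Python scripts to look and compute and a tool call to move; the robot and the scene stay as the last step left them, time stands still between calls to the robot, and variables do not carry over. Pictures are saved under pics/ and viewed, at most 10 in all, crops included, and the job is handed in when it is done.

Besides the shell and the picture viewer there is one more tool, called as name([rows], argument=value, ...), one row to a line, values as JSON. servo_tool: Moves the arm, as the interface text tells. Its arguments: {"type":"object","properties":{"moves":{"type":"array","items":{"type":"array","items":{"type":"number"}}},"claw":{"type":"number"},"force":{"type":"number"}},"required":["moves"]}

```bash
mkdir -p pics; ls
python3 - <<'E'
from workcell import *
import cv2
o=get_obs();print(o)
for n in("scene","top","wrist"):
    cv2.imwrite(f"pics/{n}0.png",camera(n)[:,:,::-1]);print(n,get_calibration(n))
E
```

```text
pics
{'time': 0.0, 'q': array([-7.44831312e+01,  5.01085452e+00,  1.00328787e+01,  9.51012504e+01,
        1.08467672e-04,  9.00030762e+01]), 'qd': array([ 0.03740642, -0.04947343, -0.01659908, -0.07254874, -0.07628286,
       -0.02588206]), 'joint_efforts': array([ 2.08391793e-03, -5.20384562e+01,  4.64805973e+01,  1.62514084e-02,
        1.65219549e-04,  7.69250477e-06]), 'ee_pos': array([ 0.14707025, -0.52971053,  0.23057134]), 'tcp_rot': array([-1.79920774e+02, -1.04213899e-04,  1.55137925e+01]), 'wrist_force': array([-0.81802681,  1.18126295, -0.16255732]), 'torque': array([-0.0341263 ,  0.00123093,  0.04289169]), 'grasp_force': 0.0, 'opening': 0.08540751913764595}
scene {'fx': 475.12296603957617, 'fy': 475.12296603957617, 'cx': 327.10890977139843, 'cy': 201.01463452461138, 'rvec': array([ 1.85802958,  1.81899928, -0.63090139]), 'tvec': array([-0.01042469, -0.32794946,  1.80607309])}
top {'fx': 519.7751702540967, 'fy': 519.7751702540967, 'cx': 316.09418181318944, 'cy': 206.44341689212047, 'rvec': array([ 2.13191552, -2.12535173,  0.15902247]), 'tvec': array([0.0311761 , 0.50903951, 1.80718235])}
wrist {'fx': 309.70691628693146, 'fy': 309.70691628693146, 'cx': 317.5741324409694, 'cy': 197.14995852144898, 'tool_from_camera': array([[ 6.54196375e-04, -9.52335178e-01, -3.05052913e-01,
         7.79743603e-02],
       [ 9.99999777e-01,  6.64871269e-04,  6.88927378e-05,
        -1.53515010e-04],
       [ 1.37211940e-04, -3.05052890e-01,  9.52335401e-01,
        -1.43202407e-01],
       [ 0.00000000e+00,  0.00000000e+00,  0.00000000e+00,
         1.00000000e+00]])}
```

View pics/top0.png

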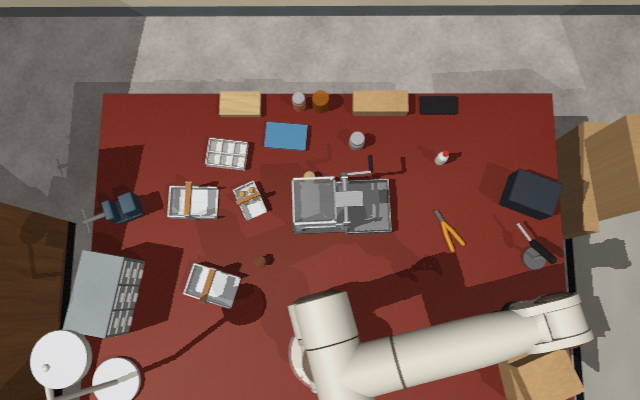

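View pics/scene0.png

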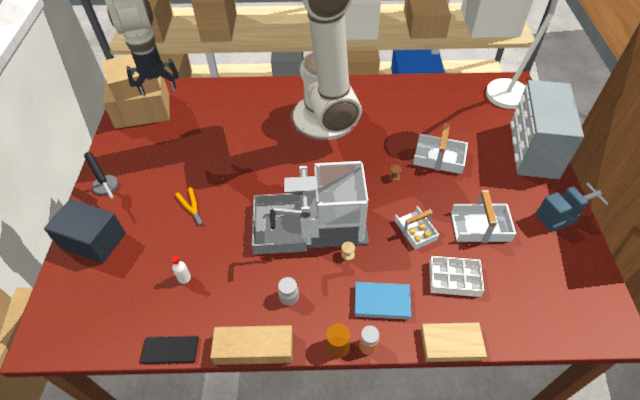

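Run:
```python
import cv2,numpy as np
t=cv2.imread("pics/top0.png");s=cv2.imread("pics/scene0.png")
a=cv2.resize(t[140:250,220:410],None,fx=4,fy=4,interpolation=cv2.INTER_CUBIC)[:,:760]
cv2.imwrite("pics/c1.png",a)
b=cv2.resize(s[155:265,240:450],None,fx=3.8,fy=3.8,interpolation=cv2.INTER_CUBIC)
cv2.imwrite("pics/c2.png",b);print(a.shape,b.shape)
```

```text
(440, 760, 3) (418, 798, 3)
```

View pics/c1.png

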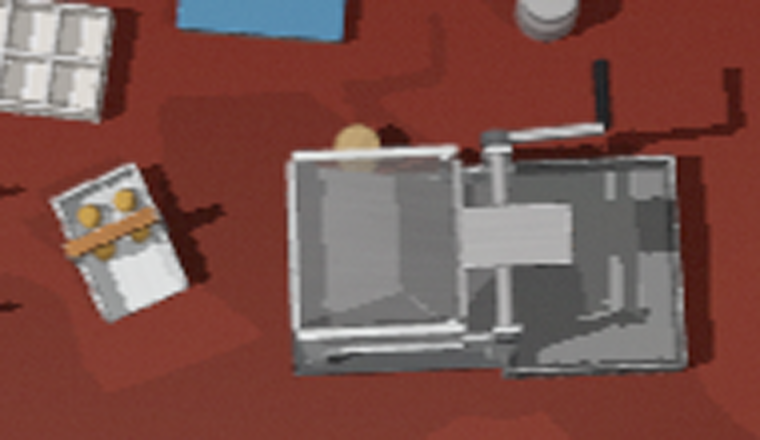

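View pics/c2.png

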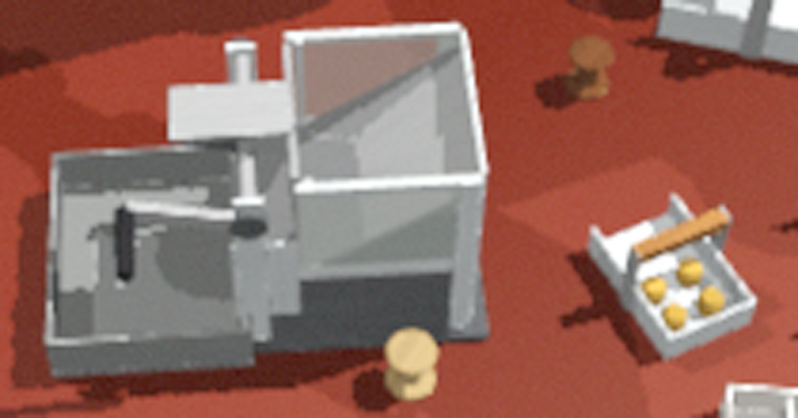

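```bash
cat > h.py <<'E'
import cv2,numpy as np
from workcell import *
def ray(n,uv):
    c=get_calibration(n);R=cv2.Rodrigues(c["rvec"])[0]
    d=np.array([(uv[0]-c["cx"])/c["fx"],(uv[1]-c["cy"])/c["fy"],1.])
    return -R.T@c["tvec"],R.T@d
def onz(n,uv,z):
    o,d=ray(n,uv);return o+d*(z-o[2])/d[2]
def tri(u,v):
    a,b=ray("top",u);c,d=ray("scene",v)
    s=np.linalg.lstsq(np.c_[b,-d],c-a,rcond=None)[0]
    p,q=a+s[0]*b,c+s[1]*d
    return (p+q)/2,np.linalg.norm(p-q)
def blob(im,lo,hi,roi):
    x0,y0,x1,y1=roi;h=cv2.cvtColor(im,cv2.COLOR_BGR2HSV)[y0:y1,x0:x1]
    m=cv2.inRange(h,lo,hi);n,l,st,ce=cv2.connectedComponentsWithStats(m)
    k=1+np.argmax(st[1:,4]);c=(l==k).astype(np.uint8)
    p=np.argwhere(c)[:,::-1]+[x0,y0];return p,cv2.minAreaRect(p.astype(np.float32))
E
python3 - <<'E'
from h import *
t=cv2.imread("pics/top0.png");s=cv2.imread("pics/scene0.png")
f=lambda u,k,o:((u[0]+.5)/k-.5+o[0],(u[1]+.5)/k-.5+o[1])
T=lambda u:f(u,4,(220,140)); S=lambda u:f(u,3.8,(240,155))
for n,a,b in[("+x+y",(294,154),(462,30)[0:0] or (485,180)),]: pass
# rim corners (top crop, scene crop)
for n,a,b in[("x+y+",(294,155),(484,181)),("x+y-",(455,150),(299,187)),("x-y+",(298,332),(461,30)),("x-y-",(463,326),(289,37)),
  ("handle out",(601,62),(126,278)),("handle in",(603,125),(124,208)),("gate flange top",(572,235),(168,112))]:
    print(n,onz("top",T(a),.2).round(4),tri(T(a),S(b)))
p,r=blob(t,(8,100,90),(22,255,255),(232,185,262,207));print("bar top",len(p),r)
bx=cv2.boxPoints(r)
for z in(.075,):print(onz("top",r[0],z),[onz("top",q,z).round(4) for q in bx])
print("ends", tri(T((67,249)),S((726,217))),tri(T((157,215)),S((638,254))))
for a in[(52,198),(133,165),(187,288),(110,320)]:print("tray top corner",onz("top",T(a),.03 if a[1]<250 else .03).round(4))
E
```

```text
x+y+ [0.576  0.1061 0.2   ] (array([0.57680264, 0.1075765 , 0.19679123]), np.float64(0.0026503833932094547))
x+y- [ 0.5803 -0.026   0.2   ] (array([ 0.58061312, -0.02499904,  0.19869416]), np.float64(0.0020317549248960193))
x-y+ [0.4296 0.1011 0.2   ] (array([0.42995644, 0.10148865, 0.19710111]), np.float64(0.00039284631027258077))
x-y- [ 0.4348 -0.0323  0.2   ] (array([ 0.43500792, -0.03138924,  0.19815554]), np.float64(0.0018865150794024023))
handle out [ 0.6547 -0.1464  0.2   ] (array([ 0.6555325 , -0.14542074,  0.19656979]), np.float64(0.002655499463540496))
handle in [ 0.6014 -0.1474  0.2   ] (array([ 0.60051801, -0.14732312,  0.20390044]), np.float64(0.0005319892145747302))
gate flange top [ 0.5097 -0.1211  0.2   ] (array([ 0.50958756, -0.12058868,  0.20023265]), np.float64(0.0009032027664466557))
bar top 123 ((247.34823608398438, 199.32708740234375), (7.567111968994141, 23.76849365234375), 67.16634368896484)
[0.5283683 0.2735988 0.075    ] [array([0.5243, 0.3172, 0.075 ]), array([0.5574, 0.2409, 0.075 ]), array([0.5324, 0.23  , 0.075 ]), array([0.4995, 0.3061, 0.075 ])]
ends (array([0.5199576 , 0.31278434, 0.07095233]), np.float64(0.00031208708242846136)) (array([0.55152699, 0.23706684, 0.06701435]), np.float64(0.004963955475043547))
tray top corner [0.5738 0.3346 0.03  ]
tray top corner [0.6043 0.2621 0.03  ]
tray top corner [0.4918 0.2109 0.03  ]
tray top corner [0.4628 0.2793 0.03  ]
```

servo_tool([
  [0,0,7,0],
  [0,0,7,0],
  [38.8,80.4,7,-1.43],
  [38.8,80.4,7,-1.43],
  [38.8,80.4,7,-1.43],
  [38.8,80.4,7,-1.43],
  [38.8,80.4,7,-1.43],
  [38.8,80.4,7,-1.43],
  [38.8,80.4,7,-1.43],
  [38.8,80.4,7,-1.43],
  [38.8,80.4,7,-1.43],
  [38.8,80.4,7,-1.43],
  [38.8,80.4,7,-1.43],
  [38.8,80.4,7,-1.43],
  [38.8,80.4,7,-1.43],
  [38.8,80.4,7,-1.43],
  [38.8,80.4,7,-1.43],
  [38.8,80.4,7,-1.43],
  [38.8,80.4,7,-1.43],
  [38.8,80.4,7,-1.43],
])

```text
time: 1.82
ee_pos: [0.093, -0.182, 0.3016]
tcp_rot: [-178.3, -0.0, -65.2]
wrist_force: [1.4, 0.9, 0.6]
opening: 0.0852
grasp_force: 0.0
```

servo_tool([
  [0,0,0,0],
  [0,0,0,0],
])

```text
time: 1.98
ee_pos: [0.0937, -0.1828, 0.3018]
tcp_rot: [-178.3, -0.1, -65.1]
wrist_force: [0.0, -0.9, -0.1]
opening: 0.0849
grasp_force: 0.0
```

servo_tool([
  [10,-12,0,0],
  [14,-12,0,0],
  [18,-10,0,0],
  [22,-7,0,0],
  [25,-4,0,0],
  [27,0,0,0],
  [29,4,0,0],
  [31,8,0,0],
  [32,12,0,0],
  [33,16,0,0],
  [34,20,0,0],
  [35,24,0,0],
  [36,28,0,0],
  [37,32,0,0],
  [39,36,0,0],
  [41,40,0,0],
  [44.1,45.7,0,0],
  [44.1,45.7,0,0],
  [44.1,45.7,0,0],
  [44.1,45.7,0,0],
])

```text
time: 3.65
ee_pos: [0.083, -0.1329, 0.3019]
tcp_rot: [-176.6, -0.1, -64.1]
wrist_force: [0.6, 0.9, -0.6]
opening: 0.0853
grasp_force: 0.0
```

Run:
```python
from workcell import *
o=get_obs();print(o['q'],o['ee_pos'],o['tcp_rot'])
```

```text
[-64.18551976 -43.80435478 -16.82914135 116.88997371   3.39156265
 179.94363106] [ 0.08303386 -0.1329343   0.30189171] [-1.76608523e+02 -8.85744360e-02 -6.41292495e+01]
```

servo_tool([
  [0,0,0,0.3],
  [0,0,0,0.5],
  [5,-4,0,0.6],
  [10,-8,0,0.8],
  [14,-10,0,0.9],
  [18,-11,0,1.0],
  [22,-12,0,1.2],
  [25,-12,0,1.3],
  [25,-12,0,1.4],
  [25,-12,0,1.5],
  [25,-12,0,1.5],
  [25,-12,0,1.5],
  [25,-12,0,1.5],
  [25,-12,0,1.5],
])

```text
time: 4.82
ee_pos: [0.3333, -0.2542, 0.3025]
tcp_rot: [-176.7, 0.0, 21.6]
wrist_force: [0.8, 0.1, 0.5]
opening: 0.0862
grasp_force: 0.0
```

servo_tool([
  [1,4,0,0.1],
  [2,8,0,0.2],
  [3,12,0,0.3],
  [3.5,16,0,0.4],
  [4,20,0,0.5],
  [4,24,0,0.6],
  [4,28,0,0.7],
  [4,32,0,0.8],
  [4,35,0,0.9],
  [5,38,0,1.0],
  [6,41,0,1.1],
  [8,44,0,1.2],
  [10,47,0,1.3],
  [13,49,0,1.4],
  [16,51,-2,1.5],
  [20.2,52.8,-5,1.6],
  [20.2,52.8,-5,1.6],
  [20.2,52.8,-5,1.6],
  [20.2,52.8,-5,1.6],
  [20.2,52.8,-5,1.6],
])

```text
time: 6.48
ee_pos: [0.5352, 0.2726, 0.2538]
tcp_rot: [-176.7, 0.0, 113.3]
wrist_force: [-0.4, 0.5, 0.9]
opening: 0.0856
grasp_force: 0.0
```

Run:
```python
from h import *
o=get_obs();print(o['time'],o['q'].round(1),o['ee_pos'],o['tcp_rot'])
w=camera("wrist")[:,:,::-1];cv2.imwrite("pics/w1.png",w)
```

```text
6.4833 [ 26.9  16.5  25.8 102.6   0.2  93.6] [0.5352493  0.27261511 0.25375783] [-1.76701854e+02  2.62752671e-02  1.13336760e+02]
```

View pics/w1.png

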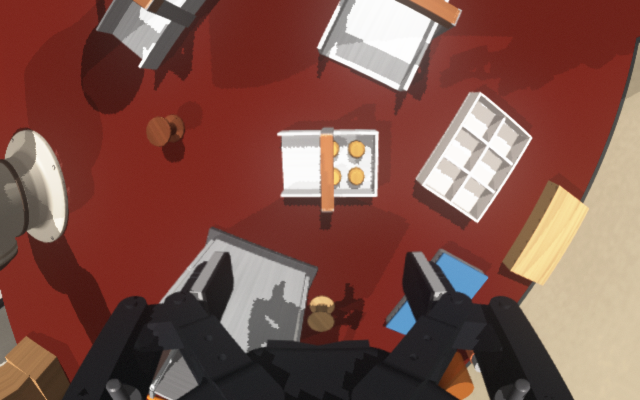

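```bash
cat >> h.py <<'E'
from scipy.spatial.transform import Rotation as Ro
def wray(uv,pos,rpy):
    c=get_calibration("wrist");x=(uv[0]-c["cx"])/c["fx"];y=(uv[1]-c["cy"])/c["fy"];r=np.hypot(x,y)
    d=np.array([x*np.sin(r)/r,y*np.sin(r)/r,np.cos(r)]);M=c["tool_from_camera"]
    R=Ro.from_euler("xyz",rpy,degrees=True).as_matrix()
    return np.array(pos)+R@M[:3,3],R@M[:3,:3]@d
def wonz(uv,z,pos,rpy):
    o,d=wray(uv,pos,rpy);return o+d*(z-o[2])/d[2]
E
python3 - <<'E'
from h import *
P=[.53525,.27262,.25376];A=[-176.70,.03,113.34]
w=cv2.imread("pics/w1.png")
p,r=blob(w,(5,110,80),(14,255,255),(300,120,350,218));print(r)
c=cv2.boxPoints(r);print([wonz(q,.075,P,A).round(4) for q in c])
p0=wonz((327,128.5),.075,P,A);p1=wonz((327.5,211.5),.075,P,A);print(p0,p1,np.linalg.norm(p1-p0),(p0+p1)/2,np.degrees(np.arctan2(*(p1-p0)[1::-1])))
for q in[(279,131),(378,131),(377,196),(282,196)]:print(wonz(q,.03,P,A).round(4))
E
```

```text
((327.0, 172.5), (75.0, 14.0), 90.0)
[array([0.511 , 0.3088, 0.075 ]), array([0.5243, 0.3148, 0.075 ]), array([0.5581, 0.2394, 0.075 ]), array([0.544 , 0.2329, 0.075 ])]
[0.51493747 0.31804058 0.075     ] [0.552301   0.23475371 0.075     ] 0.09128382351799373 [0.53361924 0.27639714 0.075     ] -65.83840321333335
[0.4639 0.2884 0.03  ]
[0.5716 0.3363 0.03  ]
[0.6059 0.2632 0.03  ]
[0.4976 0.2141 0.03  ]
```

servo_tool([
  [-0.1,0.2,-4,0.01],
  [-0.1,0.2,-8,0.01],
  [-0.1,0.2,-12,0.01],
  [-0.1,0.2,-16,0.01],
  [-0.1,0.2,-19,0.01],
  [-0.1,0.2,-20.5,0.01],
  [-0.1,0.2,-20.5,0.01],
  [-0.1,0.2,-20.5,0.01],
], claw=0, force=20)

```text
time: 7.2
ee_pos: [0.5347, 0.275, 0.0484]
tcp_rot: [-176.7, 0.0, 114.0]
wrist_force: [0.2, 0.8, 0.9]
opening: 0.0853
grasp_force: 0.0
```

servo_tool([
  [0,0,0,0],
  [0,0,0,0],
  [0,0,0,0],
  [0,0,0,0],
  [0,0,0,0],
  [0,0,0,0],
  [0,0,0,0],
  [0,0,0,0],
  [0,0,0,0],
  [0,0,0,0],
], claw=1, force=20)

```text
time: 8.03
ee_pos: [0.535, 0.2754, 0.0473]
tcp_rot: [-176.6, 0.0, 114.1]
wrist_force: [-2.9, -0.4, 5.3]
opening: 0.0142
grasp_force: 19.9
```

servo_tool([
  [0,0,0.3,0],
  [0,0,1,0],
  [0,0,2.2,0],
  [0,0,4,0],
  [0,0,6,0],
  [0,0,8.2,0],
  [0,0,10.5,0],
  [0,0,13,0],
  [0,0,15.5,0],
  [0,0,18,0],
  [0,0,20,0],
  [0,0,21.5,0],
  [0,0,22.5,0],
  [0,0,23,0],
  [0,0,23,0],
])

```text
time: 9.28
ee_pos: [0.5352, 0.2754, 0.2784]
tcp_rot: [-176.7, 0.0, 114.1]
wrist_force: [0.5, 0.0, -2.7]
opening: 0.0141
grasp_force: 20.0
```

servo_tool([
  [0,-0.2,0,0.02],
  [-0.1,-0.7,0,0.05],
  [-0.2,-1.6,0,0.1],
  [-0.4,-3,0,0.17],
  [-0.6,-4.5,0,0.25],
  [-0.9,-6.2,0,0.34],
  [-1.2,-8,0,0.44],
  [-1.4,-9.8,0,0.54],
  [-1.6,-11.6,0,0.64],
  [-1.9,-13.4,0,0.74],
  [-2.1,-15.2,0,0.84],
  [-2.4,-17,0,0.94],
  [-2.6,-18.6,0,1.03],
  [-2.8,-19.8,0,1.1],
  [-2.9,-20.7,0,1.15],
  [-3,-21.2,0,1.18],
  [-3,-21.5,0,1.187],
  [-3,-21.5,0,1.187],
  [-3,-21.5,0,1.187],
])

```text
time: 10.87
ee_pos: [0.5048, 0.0603, 0.2764]
tcp_rot: [-176.6, -0.0, -178.0]
wrist_force: [0.4, -0.2, -2.9]
opening: 0.0139
grasp_force: 20.0
```

Run:
```python
from h import *
o=get_obs();print(o['q'].round(1),o['ee_pos'],o['tcp_rot'])
s=camera("scene")[:,:,::-1];t=camera("top")[:,:,::-1];cv2.imwrite("pics/s2.png",s);cv2.imwrite("pics/t2.png",t)
k=lambda a:cv2.resize(a,None,fx=3,fy=3,interpolation=cv2.INTER_CUBIC)
cv2.imwrite("pics/m2.png",np.hstack([k(s[110:280,240:380])[:, :400],k(t[120:290,260:400])[:, :400]]))
```

```text
[  8.7   0.9  10.8 100.3  -3.4   6.7] [0.50484773 0.06034345 0.27637724] [-1.7660385e+02 -7.9579068e-03 -1.7795101e+02]
```

View pics/m2.png

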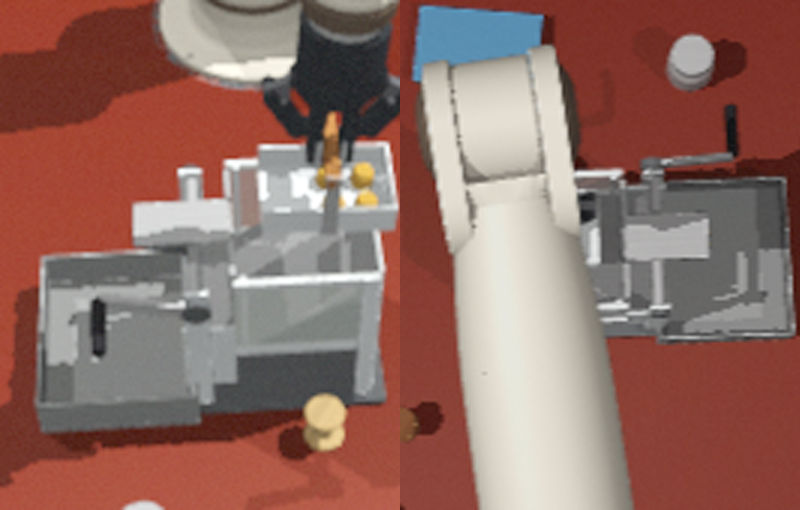

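servo_tool([
  [0,0,-0.8,0],
  [0,0,-1.6,0],
  [0,0,-2.3,0],
  [0,-0.1,-2.7,0],
  [0,-0.4,-3,0],
  [0,-0.8,-3.3,0],
  [0,-1.1,-3.6,0],
  [0,-1.4,-3.9,0],
  [0,-1.7,-4.2,0],
  [0,-1.7,-4.2,0],
])

```text
time: 11.8
ee_pos: [0.5059, 0.0438, 0.2373]
tcp_rot: [-176.8, 0.3, -177.9]
wrist_force: [-0.5, 2.4, 17.4]
opening: 0.0138
grasp_force: 75.7
```

Run:
```python
from h import *
o=get_obs();print(o['q'].round(1),o['ee_pos'],o['tcp_rot'])
s=camera("scene")[:,:,::-1]
k=lambda a:cv2.resize(a,None,fx=5,fy=5,interpolation=cv2.INTER_CUBIC)
cv2.imwrite("pics/m3.png",k(s[130:230,260:400]))
```

```text
[ 6.8 -0.8  4.7 95.5 -3.3  4.7] [0.50586656 0.04379888 0.23730657] [-176.76491363    0.34352897 -177.90315201]
```

View pics/m3.png

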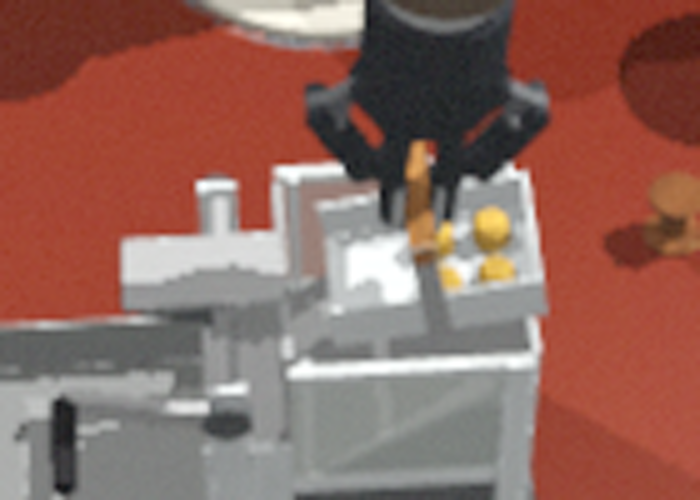

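servo_tool([
  [0,0,0,0],
  [0,0,0,0],
  [0,0,0,0],
  [0,0,0,0],
], claw=0.82)

```text
time: 12.18
ee_pos: [0.5057, 0.0428, 0.2364]
tcp_rot: [-176.6, 0.2, -177.9]
wrist_force: [1.4, -3.7, 8.0]
opening: 0.0153
grasp_force: 23.2
```

servo_tool([
  [0,-0.1,-0.2,0],
  [0,-0.2,-0.4,0],
  [0,-0.3,-0.6,0],
  [0,-0.3,-0.6,0],
  [0,-0.3,-0.6,0],
], claw=0.8)

```text
time: 12.6
ee_pos: [0.5051, 0.0399, 0.2289]
tcp_rot: [-176.6, 0.0, -177.9]
wrist_force: [1.0, -4.7, 3.7]
opening: 0.0168
grasp_force: 8.6
```

servo_tool([
  [0,0,-0.2,0],
  [0,-0.1,-0.4,0],
  [0,-0.2,-0.6,0],
  [0,-0.2,-0.6,0],
  [0,-0.2,-0.6,0],
], claw=0.787)

```text
time: 13.02
ee_pos: [0.5049, 0.0383, 0.2225]
tcp_rot: [-176.6, 0.0, -177.9]
wrist_force: [1.0, -2.2, 1.2]
opening: 0.0185
grasp_force: 3.5
```

Run:
```python
from h import *
o=get_obs();print(o['ee_pos'],o['tcp_rot'])
s=camera("scene")[:,:,::-1]
k=lambda a:cv2.resize(a,None,fx=5,fy=5,interpolation=cv2.INTER_CUBIC)
cv2.imwrite("pics/m4.png",k(s[130:230,260:400]))
```

```text
[0.50487422 0.03832017 0.22251131] [-1.76610216e+02  1.15707926e-04 -1.77905536e+02]
```

View pics/m4.png

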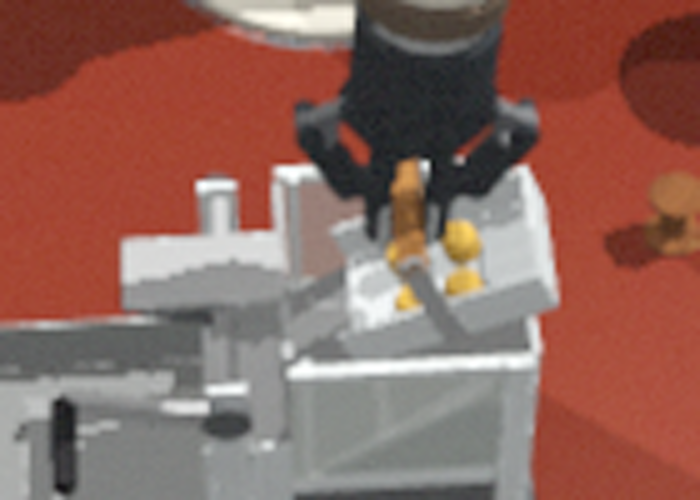

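servo_tool([
  [0,-0.1,-0.2,0],
  [0,-0.2,-0.4,0],
  [0,-0.3,-0.5,0],
  [0,-0.3,-0.5,0],
  [0,-0.3,-0.5,0],
], claw=0.78)

```text
time: 13.48
ee_pos: [0.5049, 0.0354, 0.2178]
tcp_rot: [-176.6, 0.0, -177.9]
wrist_force: [0.3, 0.0, -0.0]
opening: 0.0188
grasp_force: 2.1
```

servo_tool([
  [0,-0.1,-0.2,0],
  [0,-0.2,-0.4,0],
  [0,-0.2,-0.4,0],
  [0,-0.2,-0.4,0],
  [0,-0.2,-0.4,0],
  [0,-0.2,-0.4,0],
], claw=0.776)

```text
time: 13.98
ee_pos: [0.505, 0.0333, 0.2139]
tcp_rot: [-176.6, 0.0, -177.9]
wrist_force: [0.4, -0.6, -0.2]
opening: 0.019
grasp_force: 1.2
```

Run:
```python
from h import *
o=get_obs();print(o['ee_pos'],o['opening'])
s=camera("scene")[:,:,::-1]; cv2.imwrite("pics/s5.png",s)
g=cv2.inRange(cv2.cvtColor(np.ascontiguousarray(s),cv2.COLOR_BGR2HSV),(17,130,90),(32,255,255))[130:240,240:400]
n,l,st,ce=cv2.connectedComponentsWithStats(g)
for i in range(1,n):
  if st[i,4]>4: print(ce[i]+[240,130],st[i,4])
```

```text
[0.50497997 0.03333574 0.21388003] 0.01902394736992332
[321.  197.9] 30
```

Run:
```python
from h import *
s=cv2.imread("pics/s5.png");w=camera("wrist")[:,:,::-1]
k=lambda a,f:cv2.resize(a,None,fx=f,fy=f,interpolation=cv2.INTER_CUBIC)
a=k(s[130:230,260:390],4.0)[:,:400];b=k(w[0:400,120:520],1.0);cv2.imwrite("pics/m5.png",np.hstack([a[:400],b]))
```

```text
(no output)
```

View pics/m5.png

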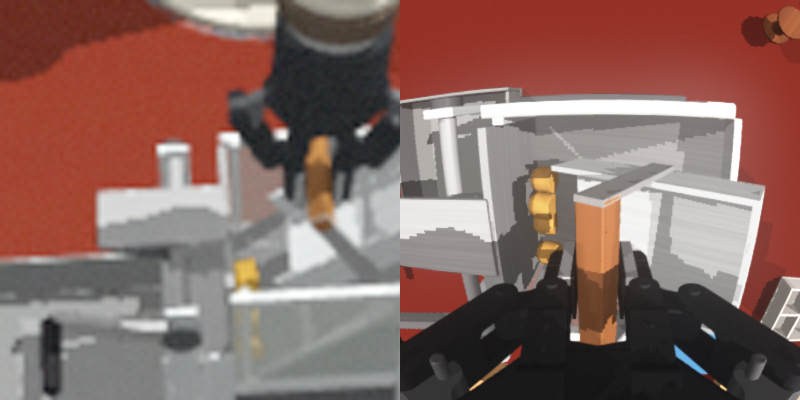

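servo_tool([
  [0,0,0,0],
  [0,0,0,0],
  [0,0,0.3,0],
  [0,0,0.6,0],
  [0,0.2,1.2,0],
  [0,0.4,2,0],
  [0,0.6,3,0],
  [0,0.8,4,0],
  [0,1,5,0],
  [0,1,6,0],
  [0,1,7,0],
  [0,1,8,0],
  [0,1,8.5,0],
  [0,1,8.5,0],
], claw=1, force=25)

```text
time: 15.25
ee_pos: [0.5054, 0.0435, 0.3006]
tcp_rot: [-176.6, 0.2, -177.9]
wrist_force: [-0.3, -0.4, -1.5]
opening: 0.0173
grasp_force: 24.6
```

servo_tool([
  [0,1,0,0],
  [0.1,3,0,-0.05],
  [0.3,5.5,0,-0.12],
  [0.6,8.5,0,-0.22],
  [1,11.5,0,-0.34],
  [1.4,14,0,-0.46],
  [1.8,16.5,0,-0.58],
  [2.2,18.5,0,-0.7],
  [2.5,20.5,0,-0.82],
  [2.8,22,-1,-0.93],
  [3,23,-3,-1.04],
  [3,23.2,-6,-1.12],
  [3,23.2,-9,-1.187],
  [3,23.2,-12,-1.187],
  [3,23.2,-15,-1.187],
  [3,23.2,-18,-1.187],
  [3,23.2,-20.5,-1.187],
  [3,23.2,-22.5,-1.187],
  [3,23.2,-23.3,-1.187],
  [3,23.2,-23.3,-1.187],
])

```text
time: 16.92
ee_pos: [0.5347, 0.276, 0.0648]
tcp_rot: [-176.6, 0.0, 114.1]
wrist_force: [0.3, 0.1, -0.4]
opening: 0.0175
grasp_force: 24.6
```

servo_tool([
  [0,0,-0.2,0],
  [0,0,-0.4,0],
  [0,0,-0.5,0],
])

```text
time: 17.17
ee_pos: [0.5361, 0.2765, 0.0627]
tcp_rot: [-176.8, -0.0, 114.1]
wrist_force: [1.9, 3.1, 12.4]
opening: 0.0174
grasp_force: 24.0
```

servo_tool([
  [0,0,0,0],
  [0,0,0,0],
  [0,0,-0.4,0],
  [0,0,-0.8,0],
  [0,0,-1.2,0],
  [0,0,-1.2,0],
  [0,0,-1.2,0],
], claw=0.77)

```text
time: 17.75
ee_pos: [0.5347, 0.2751, 0.0482]
tcp_rot: [-176.5, 0.0, 114.1]
wrist_force: [0.2, -0.3, -1.1]
opening: 0.0195
grasp_force: 0.0
```

servo_tool([
  [0,0,0,0],
  [0,0,0,0],
  [0,0,0,0],
  [0,0,0,0],
  [0,0,0,0],
  [0,0,1,0],
  [0,0,3,0],
  [0,0,6,0],
  [0,0,10,0],
  [0,0,14,0],
  [0,0,18,0],
  [0,0,22,0],
  [0,0,25,0],
  [0,-1,26,0],
  [0,-1,26,0],
], claw=0)

```text
time: 19.0
ee_pos: [0.5355, 0.2646, 0.3128]
tcp_rot: [-176.9, 0.0, 114.1]
wrist_force: [0.6, 0.9, -0.8]
opening: 0.0854
grasp_force: 0.0
```

servo_tool([
  [0.5,-2,0,0.1],
  [1,-5,0,0.2],
  [2,-8,0,0.3],
  [3,-12,0,0.4],
  [4,-16,0,0.5],
  [5,-20,0,0.6],
  [6,-24,0,0.7],
  [7,-28,0,0.8],
  [8,-32,0,0.9],
  [9,-36,0,1.0],
  [9.7,-39,0,1.1],
  [9.7,-41,0,1.187],
  [9.7,-41,0,1.187],
  [9.7,-41,0,1.187],
])

```text
time: 20.17
ee_pos: [0.6316, -0.1457, 0.3071]
tcp_rot: [-176.6, -0.1, -178.1]
wrist_force: [0.4, 0.6, 0.0]
opening: 0.0853
grasp_force: 0.0
```

Run:
```python
from h import *
o=get_obs();print(o['time'],o['q'].round(1),o['ee_pos'],o['tcp_rot'])
w=camera("wrist")[:,:,::-1];s=camera("scene")[:,:,::-1]
k=lambda a,f:cv2.resize(a,None,fx=f,fy=f,interpolation=cv2.INTER_CUBIC)
cv2.imwrite("pics/w6.png",w);cv2.imwrite("pics/s6.png",s)
cv2.imwrite("pics/m6.png",np.vstack([np.hstack([k(s[160:290,240:370],2.3)[:299],k(s[160:290,370:500],2.3)[:299]])[:200],w[:,:598]])[:600])
```

```text
20.1667 [-11.5  22.   39.  106.3  -3.3 -13.5] [ 0.6315705  -0.14571072  0.30706861] [-1.76647589e+02 -1.03932589e-01 -1.78092179e+02]
```

View pics/m6.png

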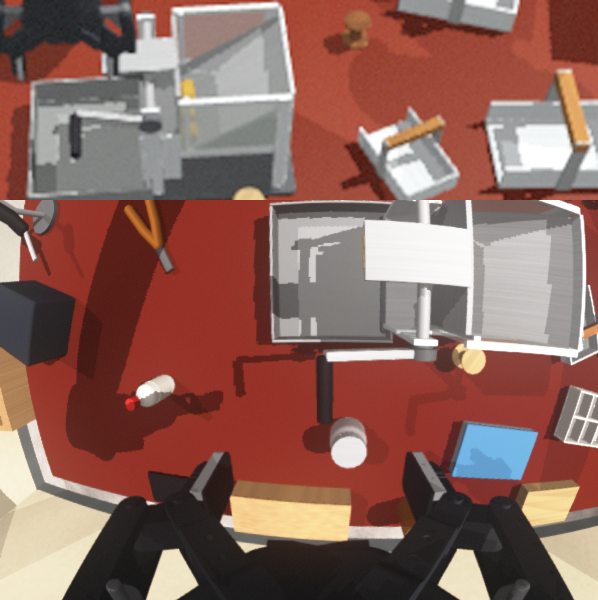

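Run:
```python
from h import *
P=[.63157,-.14571,.30707];A=[-176.648,-.104,-178.09]
for q in[(324,157),(324.5,223)]:print(wonz(q,.203,P,A).round(4))
# triangulate with top: free end / inner end
f=lambda u:((u[0]+.5)/4-.5+220,(u[1]+.5)/4-.5+140)
for q,t in[((324,157),(603,125)),((324.5,223),(601,62))]:
    a,b=wray(q,P,A);c,d=ray("top",f(t));s=np.linalg.lstsq(np.c_[b,-d],c-a,rcond=None)[0];print(((a+s[0]*b+c+s[1]*d)/2).round(4),np.linalg.norm(a+s[0]*b-c-s[1]*d).round(4))
# caps in hopper from wrist image
w=cv2.imread("pics/w6.png");g=cv2.inRange(cv2.cvtColor(w,cv2.COLOR_BGR2HSV),(17,130,90),(28,255,255))[0:160,380:520]
n,l,st,ce=cv2.connectedComponentsWithStats(g);print([(ce[i]+[380,0],st[i,4]) for i in range(1,n) if st[i,4]>5])
```

```text
[ 0.5982 -0.1476  0.203 ]
[ 0.6556 -0.1448  0.203 ]
[ 0.596  -0.1463  0.2196] 0.0022
[ 0.6502 -0.1448  0.2164] 0.0004
[]
```

servo_tool([
  [0,0,-3,0],
  [0,0,-6,0],
  [0,0,-9,0],
  [0,0,-11.5,0],
  [0,0,-12.5,0],
  [0,0,-12.5,0],
  [0,0,-12.5,0],
])

```text
time: 20.85
ee_pos: [0.632, -0.1438, 0.1847]
tcp_rot: [-176.6, 0.0, -177.9]
wrist_force: [-0.5, 0.9, 0.1]
opening: 0.0854
grasp_force: 0.0
```

servo_tool([
  [0,0,0,0],
  [0,0,0,0],
  [0,0,0,0],
  [0,0,0,0],
  [0,0,0,0],
  [0,0,0,0],
  [0,0,0,0],
  [0,0,0,0],
  [0,0,0,0],
  [0,0,0,0],
], claw=1, force=30)

```text
time: 21.68
ee_pos: [0.6323, -0.147, 0.1846]
tcp_rot: [-176.4, 0.1, -178.0]
wrist_force: [1.5, -11.2, 1.7]
opening: 0.013
grasp_force: 30.4
```

servo_tool([
  [0,-0.1,0.4,0],
  [0,0.1,1.0,0],
  [0,0.4,1.6,0],
  [0,0.7,2.2,0],
  [0,1.1,2.8,0],
  [-0.1,1.6,3.5,0],
  [-0.1,2.1,4.0,0],
  [-0.1,2.7,4.55,0],
  [-0.1,3.3,5.0,0],
  [-0.1,4,5.45,0],
  [-0.2,4.7,5.8,0],
  [-0.2,5.4,6.1,0],
  [-0.2,6.15,6.35,0],
  [-0.2,6.15,6.35,0],
])

```text
time: 22.85
ee_pos: [0.6299, -0.0843, 0.2519]
tcp_rot: [-176.3, 0.3, -177.9]
wrist_force: [-4.7, -9.6, 19.1]
opening: 0.0127
grasp_force: 30.3
```

servo_tool([
  [0,0,0.2,0],
  [0,0,0.4,0],
  [0,0,0.5,0],
  [0,0,0.5,0],
], force=22)

```text
time: 23.18
ee_pos: [0.6296, -0.0838, 0.2526]
tcp_rot: [-176.5, -0.0, -177.9]
wrist_force: [-3.0, -5.9, 2.2]
opening: 0.0131
grasp_force: 28.6
```

servo_tool([
  [0,0.4,0.1,0],
  [0,0.8,0.2,0],
  [0,1.2,0.25,0],
  [0,1.2,0.25,0],
  [0,1.2,0.25,0],
])

```text
time: 23.6
ee_pos: [0.6293, -0.0717, 0.2558]
tcp_rot: [-176.5, 0.0, -177.9]
wrist_force: [-5.3, -5.4, 5.3]
opening: 0.0129
grasp_force: 28.3
```

servo_tool([
  [0,0.4,0.1,0],
  [0,0.8,0.15,0],
  [0,1.2,0.2,0],
  [0,1.2,0.2,0],
  [0,1.2,0.2,0],
  [0,1.2,0.2,0],
])

```text
time: 24.1
ee_pos: [0.6288, -0.0596, 0.2576]
tcp_rot: [-176.5, -0.1, -177.9]
wrist_force: [-7.9, -4.9, 3.6]
opening: 0.0128
grasp_force: 27.6
```

Run:
```python
from h import *
w=camera("wrist")[:,:,::-1];s=camera("scene")[:,:,::-1];t=camera("top")[:,:,::-1]
for n,a in(("w7",w),("s7",s),("t7",t)):cv2.imwrite(f"pics/{n}.png",a)
for n,a in(("w",w),("s",s),("t",t)):
    g=cv2.inRange(cv2.cvtColor(np.ascontiguousarray(a),cv2.COLOR_BGR2HSV),(17,120,80),(30,255,255))
    k,l,st,ce=cv2.connectedComponentsWithStats(g);print(n,[(ce[i].round(),st[i,4]) for i in range(1,k) if st[i,4]>6])
c=get_calibration("scene")
for P in[(.598,-.059,.178),(.598,-.059,.268),(.655,-.057,.268),(.505,-.15,.01),(.505,.037,.2)]:
    print(P,cv2.projectPoints(np.array([P]),c["rvec"],c["tvec"],np.array([[c["fx"],0,c["cx"]],[0,c["fy"],c["cy"]],[0,0,1]]),None)[0].ravel().round(1))
```

```text
w [(array([276.,  85.]), np.int32(133)), (array([221.,  86.]), np.int32(132)), (array([220., 120.]), np.int32(100))]
s [(array([140.,   0.]), np.int32(8)), (array([212.,   4.]), np.int32(10)), (array([216.,   1.]), np.int32(7)), (array([429.,   2.]), np.int32(10)), (array([435.,   3.]), np.int32(14)), (array([444.,   3.]), np.int32(7)), (array([128.,   5.]), np.int32(14)), (array([140.,   4.]), np.int32(8)), (array([155.,   6.]), np.int32(14)), (array([412.,   5.]), np.int32(16)), (array([420.,   4.]), np.int32(7)), (array([196.,   5.]), np.int32(12)), (array([220.,   6.]), np.int32(9)), (array([202.,  10.]), np.int32(12)), (array([129.,  11.]), np.int32(11)), (array([144.,  11.]), np.int32(11)), (array([213.,  11.]), np.int32(23)), (array([407.,  10.]), np.int32(12)), (array([413.,  12.]), np.int32(12)), (array([442.,  10.]), np.int32(7)), (array([232.,  14.]), np.int32(15)), (array([432.,  12.]), np.int32(7)), (array([134.,  16.]), np.int32(15)), (array([145.,  16.]), np.int32(14)), (array([169.,  14.]), np.int32(7)), (array([442.,  16.]), np.int32(30)), (array([428.,  16.]), np.in
[... 2612 characters left out ...]
)), (array([  4., 398.]), np.int32(11)), (array([ 35., 398.]), np.int32(7))]
t [(array([606., 151.]), np.int32(7)), (array([635., 184.]), np.int32(9)), (array([381., 190.]), np.int32(25)), (array([619., 191.]), np.int32(12)), (array([598., 198.]), np.int32(8)), (array([381., 201.]), np.int32(28)), (array([613., 204.]), np.int32(12)), (array([363., 213.]), np.int32(21)), (array([448., 229.]), np.int32(33)), (array([454., 233.]), np.int32(11)), (array([450., 242.]), np.int32(22)), (array([459., 239.]), np.int32(10))]
(0.598, -0.059, 0.178) [305.7 213.7]
(0.598, -0.059, 0.268) [304.3 193. ]
(0.655, -0.057, 0.268) [304.9 210.7]
(0.505, -0.15, 0.01) [279.  222.3]
(0.505, 0.037, 0.2) [339.7 181.9]
```

Run:
```python
from h import *
for u in[(284,219),(263,230),(286,230),(261,241)]:print("cap",onz("scene",u,.02).round(3))
for z in(.178,.187):
  P=[.63157,-.14571,.30707];A=[-176.648,-.104,-178.09]
  print(z,[wonz(q,z,P,A).round(4) for q in[(424,10),(425,100),(426,125)]],[onz("top",((a+.5)/4+219.5,(b+.5)/4+139.5),z).round(4) for a,b in[(500,175),(504,300)]])
print(get_obs()['ee_pos'],get_obs()['wrist_force'])
# shaft centre by brightness rows in w6 and top0
w=cv2.imread("pics/w6.png",0);t=cv2.imread("pics/top0.png",0)
for r in(88,92,96,100,104,108,112,116):print(r,w[r,408:442].tolist())
for r in(184,186,188,208,210,212,214,218):print(r,t[r,338:356].tolist())
```

```text
cap [ 0.5   -0.134  0.02 ]
cap [ 0.54  -0.197  0.02 ]
cap [ 0.542 -0.126  0.02 ]
cap [ 0.58 -0.2   0.02]
0.178 [array([ 0.4624, -0.0648,  0.178 ]), array([ 0.5457, -0.061 ,  0.178 ]), array([ 0.568 , -0.0584,  0.178 ])] [array([ 0.5641, -0.0636,  0.178 ]), array([ 0.4594, -0.0664,  0.178 ])]
0.187 [array([ 0.4654, -0.0673,  0.187 ]), array([ 0.5459, -0.0637,  0.187 ]), array([ 0.5675, -0.0611,  0.187 ])] [array([ 0.5622, -0.0633,  0.187 ]), array([ 0.458 , -0.0661,  0.187 ])]
[ 0.6287617  -0.05960154  0.257565  ] [-7.89405352 -4.17389386  4.86067036]
88 [148, 149, 150, 149, 148, 149, 149, 149, 146, 124, 106, 113, 125, 140, 149, 167, 200, 221, 219, 144, 127, 122, 121, 120, 109, 96, 95, 97, 95, 94, 96, 96, 97, 97]
92 [150, 149, 149, 149, 149, 149, 149, 146, 138, 119, 105, 114, 133, 156, 170, 186, 203, 228, 240, 241, 232, 225, 190, 128, 98, 97, 95, 94, 94, 93, 92, 94, 96, 94]
96 [151, 150, 151, 149, 152, 152, 152, 151, 143, 112, 109, 126, 163, 188, 203, 202, 212, 239, 247, 246, 238, 227, 183, 114, 96, 94, 95, 92, 96, 94, 95, 93, 93, 93]
100 [155, 154, 154, 154, 154, 154, 154, 154, 146, 
[... 745 characters left out ...]
90, 89, 92, 89, 89, 89, 90]
184 [90, 88, 88, 95, 113, 154, 176, 156, 119, 101, 98, 95, 97, 97, 98, 96, 97, 96]
186 [100, 114, 109, 108, 115, 152, 174, 159, 122, 102, 98, 97, 96, 97, 98, 97, 98, 97]
188 [97, 111, 111, 111, 113, 147, 175, 163, 128, 99, 97, 96, 98, 97, 98, 97, 97, 97]
208 [111, 111, 111, 113, 112, 110, 144, 175, 162, 120, 81, 80, 79, 80, 79, 80, 80, 82]
210 [111, 112, 112, 103, 86, 85, 137, 176, 165, 128, 83, 79, 79, 80, 79, 81, 78, 79]
212 [113, 103, 88, 87, 87, 89, 138, 175, 171, 131, 78, 81, 79, 78, 81, 81, 81, 80]
214 [103, 85, 87, 87, 86, 84, 130, 174, 173, 137, 85, 81, 79, 80, 82, 79, 80, 78]
218 [85, 86, 87, 86, 86, 84, 128, 173, 178, 144, 96, 83, 78, 81, 81, 79, 81, 80]
```

Run:
```python
from h import *
o=get_obs();P=o['ee_pos'];A=o['tcp_rot'];w=cv2.imread("pics/w7.png",0)
for r in range(130,220,6):
    print(r,wonz((310,r),.178,P,A).round(4),w[r,286:350].tolist()[::2])
for q in(290,330):print(wonz((q,160),.178,P,A).round(4))
```

```text
130 [ 0.5716 -0.0718  0.178 ] [124, 124, 124, 124, 125, 124, 123, 124, 124, 125, 125, 125, 130, 145, 146, 131, 139, 151, 154, 153, 143, 135, 115, 108, 146, 148, 150, 150, 148, 147, 149, 159]
136 [ 0.576  -0.0717  0.178 ] [123, 123, 124, 123, 123, 124, 124, 122, 123, 123, 125, 129, 190, 193, 157, 127, 140, 149, 152, 151, 143, 135, 116, 114, 135, 124, 152, 218, 217, 193, 152, 152]
142 [ 0.5803 -0.0715  0.178 ] [85, 86, 88, 88, 87, 87, 88, 87, 86, 88, 88, 102, 166, 171, 169, 166, 148, 149, 155, 147, 144, 140, 131, 134, 142, 146, 146, 69, 61, 57, 60, 60]
148 [ 0.5848 -0.0714  0.178 ] [51, 51, 50, 51, 52, 52, 52, 51, 54, 52, 54, 235, 254, 254, 254, 255, 254, 254, 255, 255, 255, 255, 255, 255, 255, 255, 254, 125, 57, 55, 58, 59]
154 [ 0.5892 -0.0712  0.178 ] [50, 51, 51, 51, 49, 51, 50, 53, 52, 55, 64, 68, 69, 80, 95, 107, 115, 123, 129, 131, 140, 138, 137, 130, 126, 118, 99, 71, 68, 58, 57, 57]
160 [ 0.5937 -0.0711  0.178 ] [83, 84, 84, 83, 85, 86, 84, 84, 87, 84, 69, 71, 80, 100, 115, 116, 120, 121, 122, 123, 124, 124, 125, 129, 136, 131, 124, 119, 106, 83, 85, 86]
166 [ 0.5982 -0.071   
[... 845 characters left out ...]
196 [ 0.6213 -0.0703  0.178 ] [82, 82, 83, 83, 84, 83, 82, 82, 172, 236, 236, 237, 237, 238, 238, 240, 239, 237, 236, 235, 236, 238, 238, 208, 84, 85, 84, 86, 84, 84, 85, 83]
202 [ 0.6261 -0.0701  0.178 ] [83, 82, 82, 81, 82, 82, 84, 82, 51, 35, 37, 38, 39, 36, 38, 38, 38, 39, 39, 42, 43, 44, 43, 77, 84, 82, 83, 84, 82, 83, 85, 85]
208 [ 0.631 -0.07   0.178] [81, 83, 83, 82, 83, 81, 82, 80, 50, 35, 38, 38, 42, 41, 46, 47, 48, 49, 49, 50, 48, 45, 43, 58, 82, 84, 82, 83, 84, 83, 83, 83]
214 [ 0.6359 -0.0698  0.178 ] [81, 80, 83, 81, 82, 82, 82, 82, 53, 34, 36, 39, 43, 43, 42, 47, 47, 48, 51, 50, 46, 44, 43, 58, 83, 82, 83, 83, 83, 82, 81, 84]
[ 0.5943 -0.0859  0.178 ]
[ 0.593  -0.0565  0.178 ]
```

```bash
python3 -c "
from workcell import *
print(get_obs()['ee_pos'],get_obs()['grasp_force']);print(job_done())"
```

```text
[ 0.6287617  -0.05960154  0.257565  ] 27.62797236442566
the job is handed in; nothing more can be done
None
```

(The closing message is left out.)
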